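# Line up the tampers by size on the bench board

## Task

Line the four coffee tampers up in order of size on the row of round black rubber seats, one standing upright in the middle of each seat, with the smallest on the seat next to the steel post and the largest at the far end. Do not knock any tamper over on the way.

Things in the scene. Friction and masses are not known exactly. Their poses are not given: they have to be found in the camera images.
- tamper_33_mid (a point): The smallest of four coffee tampers, standing upright and loose on the table: a round polished-steel base 33 mm across and 10 mm thick with a dark wooden straight round handle 24 mm across above it, 62 mm tall in all, about 120 g. The point is on its axis, half-way up (31.0 mm above the underside); z is its axis, up. Grip the handle from above, anywhere above the base.
- tamper_43_mid (a point): The second smallest of four coffee tampers, standing upright and loose on the table: a round polished-steel base 43 mm across and 11 mm thick with a dark wooden straight round handle 26 mm across above it, 70 mm tall in all, about 170 g. The point is on its axis, half-way up (35.0 mm above the underside); z is its axis, up. Grip the handle from above, anywhere above the base.
- tamper_53_mid (a point): The second largest of four coffee tampers, standing upright and loose on the table: a round polished-steel base 53 mm across and 12 mm thick with a dark wooden straight round handle 28 mm across above it, 78 mm tall in all, about 240 g. The point is on its axis, half-way up (39.0 mm above the underside); z is its axis, up. Grip the handle from above, anywhere above the base.
- tamper_63_mid (a point): The largest of four coffee tampers, standing upright and loose on the table: a round polished-steel base 63 mm across and 13 mm thick with a dark wooden straight round handle 30 mm across above it, 86 mm tall in all, about 320 g. The point is on its axis, half-way up (43.0 mm above the underside); z is its axis, up. Grip the handle from above, anywhere above the base.
- seat_a: One of four identical round black rubber seats, 70 mm across and 3 mm thick, fixed in one straight row at 90 mm spacing on a pale wooden board (480 x 84 x 12 mm). The letters say nothing about the order in the row. Origin: centre of the seat's underside, so the surface things stand on is 3 mm above it (15 mm above the table). Yaw means nothing.
- seat_b: One of four identical round black rubber seats, 70 mm across and 3 mm thick, fixed in one straight row at 90 mm spacing on a pale wooden board (480 x 84 x 12 mm). The letters say nothing about the order in the row. Origin: centre of the seat's underside, so the surface things stand on is 3 mm above it (15 mm above the table). Yaw means nothing.
- seat_c: One of four identical round black rubber seats, 70 mm across and 3 mm thick, fixed in one straight row at 90 mm spacing on a pale wooden board (480 x 84 x 12 mm). The letters say nothing about the order in the row. Origin: centre of the seat's underside, so the surface things stand on is 3 mm above it (15 mm above the table). Yaw means nothing.
- seat_d: One of four identical round black rubber seats, 70 mm across and 3 mm thick, fixed in one straight row at 90 mm spacing on a pale wooden board (480 x 84 x 12 mm). The letters say nothing about the order in the row. Origin: centre of the seat's underside, so the surface things stand on is 3 mm above it (15 mm above the table). Yaw means nothing.
- post: A fixed upright steel post, 28 mm across (foot 32 mm) and 45 mm tall, on one end of the board, in line with the seats, 77 mm beyond the centre of the nearest seat. It may be at either end; a low white dish (50 mm across, 12 mm tall) is on the other end. Origin: centre of its underside, 12 mm above the table.

How it is judged:
At the end, for the whole second after the job is handed in: Counting from the steel post, the seats carry the 33, 43, 53 and 63 mm tampers in that order; each stands upright (within 0.1 rad) on its seat (height within 4 mm), its axis within 14 mm of the seat's centre, released and at rest (((horizontal distance between tamper_33_mid and seat_a below 0.014 m and horizontal distance between seat_a and post between 0.055 and 0.1 m) or (horizontal distance between tamper_33_mid and seat_b below 0.014 m and horizontal distance between seat_b and post between 0.055 and 0.1 m) or (horizontal distance between tamper_33_mid and seat_c below 0.014 m and horizontal distance between seat_c and post between 0.055 and 0.1 m) or (horizontal distance between tamper_33_mid and seat_d below 0.014 m and horizontal distance between seat_d and post between 0.055 and 0.1 m)) and angle between each of tamper_33_mid, tamper_43_mid, tamper_53_mid, tamper_63_mid's own z axis and vertical below 0.1 rad and height (world z) of tamper_33_mid between 0.042 and 0.05 m and linear speed of each of tamper_33, tamper_43, tamper_53, tamper_63 below 0.01 m/s and angular speed of each of tamper_33, tamper_43, tamper_53, tamper_63 below 0.1 rad/s and contact force between each of tamper_33, tamper_43, tamper_53, tamper_63 and the fingers below 0.2 N and ((horizontal distance between tamper_43_mid and seat_a below 0.014 m and horizontal distance between seat_a and post between 0.145 and 0.19 m) or (horizontal distance between tamper_43_mid and seat_b below 0.014 m and horizontal distance between seat_b and post between 0.145 and 0.19 m) or (horizontal distance between tamper_43_mid and seat_c below 0.014 m and horizontal distance between seat_c and post between 0.145 and 0.19 m) or (horizontal distance between tamper_43_mid and seat_d below 0.014 m and horizontal distance between seat_d and post between 0.145 and 0.19 m)) and height (world z) of tamper_43_mid between 0.046 and 0.054 m and ((horizontal distance between tamper_53_mid and seat_a below 0.014 m and horizontal distance between seat_a and post between 0.235 and 0.28 m) or (horizontal distance between tamper_53_mid and seat_b below 0.014 m and horizontal distance between seat_b and post between 0.235 and 0.28 m) or (horizontal distance between tamper_53_mid and seat_c below 0.014 m and horizontal distance between seat_c and post between 0.235 and 0.28 m) or (horizontal distance between tamper_53_mid and seat_d below 0.014 m and horizontal distance between seat_d and post between 0.235 and 0.28 m)) and height (world z) of tamper_53_mid between 0.05 and 0.058 m and ((horizontal distance between tamper_63_mid and seat_a below 0.014 m and horizontal distance between seat_a and post between 0.325 and 0.37 m) or (horizontal distance between tamper_63_mid and seat_b below 0.014 m and horizontal distance between seat_b and post between 0.325 and 0.37 m) or (horizontal distance between tamper_63_mid and seat_c below 0.014 m and horizontal distance between seat_c and post between 0.325 and 0.37 m) or (horizontal distance between tamper_63_mid and seat_d below 0.014 m and horizontal distance between seat_d and post between 0.325 and 0.37 m)) and height (world z) of tamper_63_mid between 0.054 and 0.062 m); the robot touches nothing.
It fails at once if a tamper is tipped over (more than 0.8 rad) (angle between any of tamper_33_mid, tamper_43_mid, tamper_53_mid, tamper_63_mid's own z axis and vertical above 0.8 rad).
It also fails if it takes over 104 s, if anything falls off the work surface, if the arm or the gripper's body presses on something with over 40 N, if the wrist force passes 120 N, or if a joint passes its speed limit or range.

## Robot

A 6-joint arm with a two-finger parallel gripper is mounted at the origin on the work surface. World frame = base frame: x ahead of the robot, y to its left, z up, the work surface at z = 0. Lengths are in m, angles in rad, forces in N, time in s.
With the tool pointing down it reaches from about 0.375 to 0.9 m from the base axis. Payload 3.1 kg.
Tool frame: the origin (TCP) lies at the very end of the fingers, on their centre line; the grasp point (between the pads) lies 19 mm behind it; x points along the fingers, y is the direction in which the jaws open and shut, and the axes are right-handed (so a half turn about x gives the same grasp; the last joint's range is limited). The gripper opens to 85 mm and grips with 20 to 120 N. Pads are 22 mm wide; open, the fingers measure 114 mm over their backs; the gripper's body (76 mm by 85 mm) begins 54 mm behind the grasp point. The pads swing forward as they close: fully open they stand 13 mm farther back than shut.
Start: joints at [0.94, 0.527, 1.433, -0, 1.181, -0.178], TCP at [0.273, 0.562, 0.231] pointing down, gripper open.
Joint ranges: [-3.08, 3.08], [-0.75, 2.2], [0.22, 2.44], [-1.43, 4.57], [0, 2.65], [-2.85, 2.85]. Speed limits (rad/s): [2.79, 2.79, 3.14, 3.14, 3.14, 3.14].

## Interface

Orientations are given as a unit quaternion [x, y, z, w].
In Python, from station import manip gives the robot as it stands.
- The arm moves only by the shell command python3 -m jog 'ROWS' [FORCE]. ROWS is a JSON object of lists of equal length, an entry for each row: "linear": the shift along the tool's x, y, z in cm, a list of three; "twist": the turn about the tool's x in rad; "claw": the opening, from -1 (shut) to 1 (fully open). A call has 1 to 20 rows; each row is the pose to reach, as a shift and turn from the pose commanded when the call began, along the tool's axes at that moment; what a row does not reach only later rows make up. A row lasts 1/12 s, in which the tool goes at most 41.7 mm and 7.16 degrees, less where a joint would pass 70% of its speed; a pose out of reach is approached as far as the arm can. A call with a gripper value outside its range is refused whole. The fingers move at their own pace and stop on an object; FORCE is the grip in N (left out, the last holds). Time passes only in rows, so rows that repeat a pose let the fingers close. It gives the time, the measured TCP pose, the force and the opening at its end, in the units of the state.
- manip.sense(): the state, without advancing time (a new reading comes with each control period).
- manip.snapshot(name): name is "scene" or "top" or "wrist"; returns a dict with "pixels" (480x640x3 uint8, red, green, blue), "camera_matrix" (3x3 intrinsics, pixels), "k1" (the pictures are not rectified: a ray, as slopes to the right and down, at radius r is drawn at 1 + k1 r^2 times it, then the intrinsics apply), "R" (3x3) and "t" (3): a world point X has camera coordinates R X + t. Camera axes: x right, y down, z forward; pixel columns grow to the right and rows downward; lengths in m; the calibration is good to about 2 mm. A picture is of the moment at which its call begins. There is no depth.
- manip.sign_off(): hands the job in, once; it reports no verdict.
The state is a dict: "t": time; "q": joint angles; "qd": joint speeds; "tau": joint torques, N m; "tcp_pos": TCP position; "tool_rot": TCP orientation; "force": force on the tool from outside, world axes, zero at the start; "ft_torque": the same for the moment, N m; "finger_gap": opening from 0.0 (shut) to 1.0 (fully open).
Only numpy, scipy, OpenCV 4.12 (cv2) and the standard library are available. Lean on these libraries where they do the work, as an engineer would, in place of code of your own. Each camera call takes 0.05 s, during which the arm holds its last target.

## Working session

There is one attempt and no reset: what is moved stays moved. The work goes in short steps, Python scripts to look and compute and a shell command to move; the robot and the scene stay as the last step left them, time stands still between calls to the robot, and variables do not carry over. Pictures are saved under pics/ and viewed, and the job is handed in when it is done.

```bash
ls; mkdir -p pics
python3 - <<'E'
from station import manip
import cv2
s=manip.sense(); print({k:s[k] for k in('t','tcp_pos','tool_rot','finger_gap','force')})
for n in("scene","top","wrist"):
    d=manip.snapshot(n); cv2.imwrite(f'pics/{n}0.png',d['pixels'][:,:,::-1]); print(n,d['camera_matrix'],d['k1'],d['R'],d['t'])
E
```

```text
pics
{'t': 0.0, 'tcp_pos': array([0.27296844, 0.56143248, 0.23033667]), 'tool_rot': array([ 0.15803055,  0.6893636 , -0.15943275,  0.6887564 ]), 'finger_gap': 1.0000051387465172, 'force': array([-0.42722688, -0.4380169 , -0.1632419 ])}
scene [[443.52360514   0.         315.80678148]
 [  0.         443.52360514 236.61518602]
 [  0.           0.           1.        ]] -0.04855364348137371 [[-0.64773442  0.76182657  0.00777182]
 [ 0.57726802  0.49742172 -0.64755947]
 [-0.49719388 -0.41496014 -0.76197528]] [ 0.35051518 -0.26789113  1.11439049]
top [[526.49758528   0.         323.58505775]
 [  0.         526.49758528 239.84405202]
 [  0.           0.           1.        ]] 0.03584162517652266 [[ 0.028862   -0.99946082 -0.01565417]
 [-0.99126537 -0.02660218 -0.12917152]
 [ 0.12868544  0.01924558 -0.9914987 ]] [-0.00768772  0.54525132  1.08340021]
wrist [[331.24592891   0.         317.79718925]
 [  0.         331.24592891 236.15408465]
 [  0.           0.           1.        ]] -0.04483619064616343 [[ 0.43731463  0.89930805 -0.00097212]
 [ 0.85228459 -0.41410265  0.3195778 ]
 [ 0.28699633 -0.14058457 -0.94755954]] [-0.6251241  -0.04310822  0.38018545]
```

View pics/top0.png

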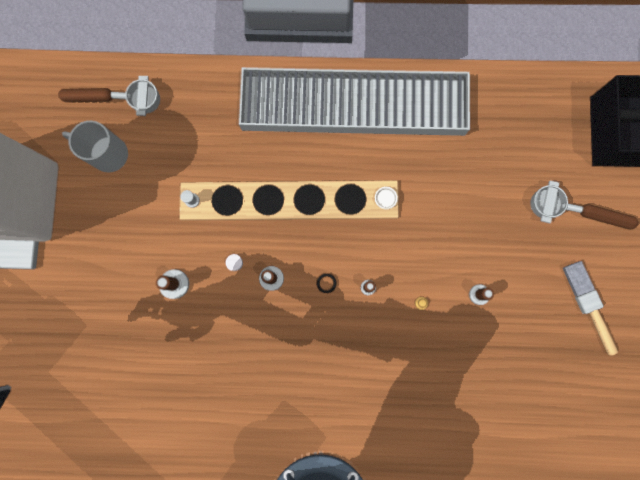

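View pics/scene0.png

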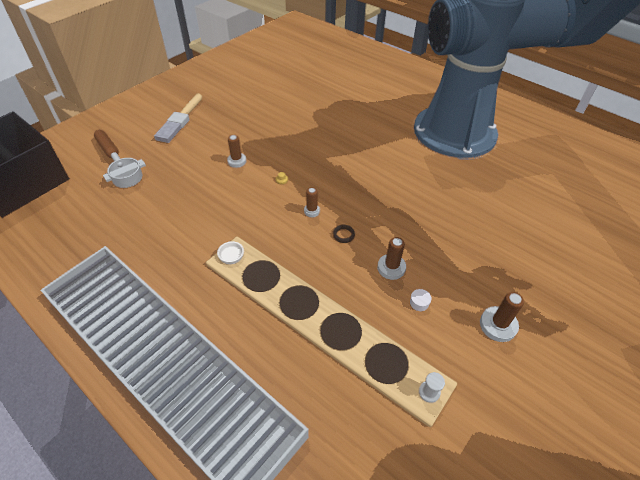

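View pics/wrist0.png

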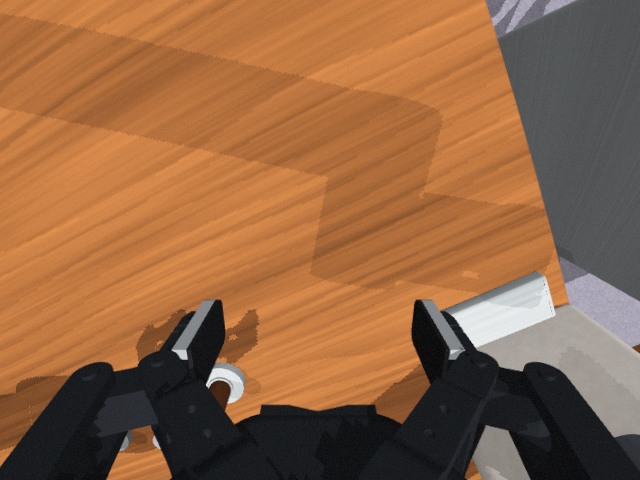

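```bash
cat > h.py <<'E'
import numpy as np, cv2
from station import manip
def proj(d,X):
    X=np.atleast_2d(X); c=X@d['R'].T+d['t']; s=c[:,:2]/c[:,2:]; r2=(s**2).sum(1,keepdims=True)
    s=s*(1+d['k1']*r2); K=d['camera_matrix']; return np.c_[s[:,0]*K[0,0]+K[0,2], s[:,1]*K[1,1]+K[1,2]]
def ray(d,uv,z):
    K=d['camera_matrix']
    u=cv2.undistortPoints(np.array([[uv]],float),K,np.array([d['k1'],0,0,0,0]))[0,0]
    v=d['R'].T@np.array([u[0],u[1],1.]); o=-d['R'].T@d['t']; return o+v*(z-o[2])/v[2]
SP={33:(.0165,.010,.012,.062),43:(.0215,.011,.013,.070),53:(.0265,.012,.014,.078),63:(.0315,.013,.015,.086)}
a=np.linspace(0,2*np.pi,72,endpoint=False)
def circ(x,y,r,z): return np.c_[x+r*np.cos(a),y+r*np.sin(a),np.full(72,z)]
E
python3 - <<'E'
from h import *
for n in("top","scene"):
    d=manip.snapshot(n); im=d['pixels']; np.savez(f'{n}0.npz',**{k:d[k] for k in d})
    g=im.max(2).astype(int)
    m=((g<60)).astype(np.uint8); N,l,st,c=cv2.connectedComponentsWithStats(m)
    for i in range(1,N):
        if 400<st[i,4]<3000:
            print(n,st[i],c[i].round(1),ray(d,c[i],.015).round(4))
T={63:(172,285),53:(270,278),33:(368,287),43:(480,294)}
d=manip.snapshot("top"); e=manip.snapshot("scene"); rows=[]
for k,p in T.items():
    X=ray(d,p,.006); print(k,X.round(4)); q=proj(e,X+[0,0,.03])[0]
    o=[]
    for dd,pp in((d,p),(e,q)):
        x,y=np.round(pp).astype(int); c=dd['pixels'][y-33:y+33,x-33:x+33,::-1]; o.append(cv2.resize(c,(260,260),interpolation=0) if 0 else cv2.resize(c,(198,260),interpolation=0))
    rows.append(np.vstack(o))
cv2.imwrite('pics/crops.png',np.hstack(rows))
E
```

```text
top [246  35 105   7 548] [298.   38.1] [1.0072 0.0793 0.015 ]
top [295 185  29  29 671] [309.  199.1] [0.6367 0.0424 0.015 ]
top [336 185  30  29 678] [350.1 198.8] [ 0.6398 -0.0475  0.015 ]
top [212 186  30  29 676] [226.9 199.9] [0.6303 0.2219 0.015 ]
top [254 186  29  28 670] [268.  199.5] [0.6336 0.1321 0.015 ]
scene [421   2  29  52 928] [437.1  28.1] [-0.4543 -0.3146  0.015 ]
63 [0.442  0.3325 0.006 ]
53 [0.4628 0.1215 0.006 ]
33 [ 0.4493 -0.0904  0.006 ]
43 [ 0.4415 -0.3291  0.006 ]
```

View pics/crops.png

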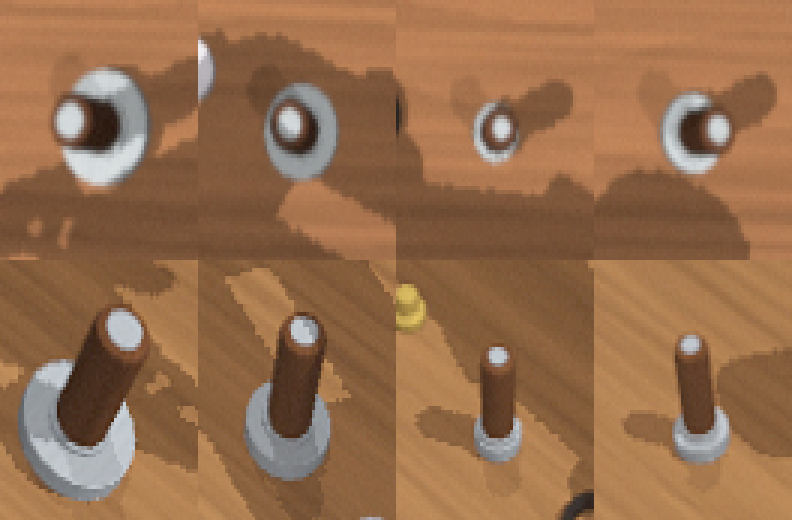

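```bash
cat > meas.py <<'E'
from h import *
from scipy.optimize import minimize
def tampers(d,guess,verbose=True,zb=0.):
    out={}
    im=d['pixels'].astype(int); sat=(im.max(2)-im.min(2))/np.maximum(im.max(2),1)
    grey=((sat<.22)&(im.max(2)>95)).astype(np.uint8)
    for k,(x,y) in guess.items():
        rb,hb,rh,H=SP[k]
        sil=cv2.convexHull(proj(d,np.vstack([circ(x,y,rb+.012,zb),circ(x,y,rb+.012,zb+hb),circ(x,y,rh+.012,zb+H)])).astype(np.float32))
        w=np.zeros_like(grey); cv2.fillConvexPoly(w,sil.astype(int),1)
        N,l,st,c=cv2.connectedComponentsWithStats(grey*w,connectivity=4)
        pt=proj(d,[[x,y,zb+H]])[0]; 
        ids=[i for i in range(1,N) if st[i,4]>=6]
        cap=min(ids,key=lambda i:np.hypot(*(c[i]-pt))); base=max(ids,key=lambda i:st[i,4])
        pc=ray(d,c[cap],zb+H)
        pts=np.argwhere(l==base)[:,::-1]
        hull=cv2.convexHull(pts.astype(np.int32))
        m=np.zeros((480,640),np.uint8); cv2.fillConvexPoly(m,hull,1)
        hm=cv2.moments(hull); cm=np.array([hm['m10'],hm['m01']])/hm['m00']
        f=lambda p:np.sum((np.array((lambda M:(M['m10']/M['m00'],M['m01']/M['m00']))(cv2.moments(cv2.convexHull(proj(d,np.vstack([circ(*p,rb,zb),circ(*p,rb,zb+hb)])).astype(np.float32)))))-cm)**2)
        r=minimize(f,(x,y),method='Nelder-Mead',options=dict(xatol=1e-5,fatol=1e-6))
        ps=cv2.contourArea(cv2.convexHull(proj(d,np.vstack([circ(*r.x,rb,zb),circ(*r.x,rb,zb+hb)])).astype(np.float32)))
        out[k]=(pc[:2],r.x)
        if verbose: print(k,'cap',pc[:2].round(4),'base',r.x.round(4),'area',hm['m00'],round(ps),'same' if cap==base else '')
    return out
def seats(d,ctrs,thr=60):
    g=d['pixels'].max(2)
    for x,y in ctrs:
        w=np.zeros((480,640),np.uint8); cv2.fillConvexPoly(w,cv2.convexHull(proj(d,circ(x,y,.041,.015)).astype(np.int32)),1)
        m=(g<thr)&(w>0); c=np.argwhere(m).mean(0)[::-1]; print('seat',ray(d,c,.015)[:2].round(4),m.sum())
E
python3 - <<'E'
from meas import *
G={63:(.442,.3325),53:(.4628,.1215),33:(.4493,-.0904),43:(.4415,-.3291)}
for n in("top","scene"):
    d=dict(np.load(n+'0.npz')); print(n); tampers(d,G); seats(d,[(.6303,.2219),(.6336,.1321),(.6367,.0424),(.6398,-.0475)],75)
    print(ray(d,(191,199) if n=="top" else (432,386),.04))
E
```

```text
top
63 cap [0.4445 0.3291] base [0.4447 0.328 ] area 656.0 724 
53 cap [0.4628 0.119 ] base [0.4629 0.1193] area 458.5 489 
33 cap [ 0.4496 -0.09  ] base [ 0.4479 -0.0878] area 136.0 191 
43 cap [ 0.4414 -0.3274] base [ 0.4408 -0.3256] area 289.5 352 
seat [0.6302 0.2223] 696
seat [0.6336 0.1324] 699
seat [0.6367 0.0424] 696
seat [ 0.6397 -0.0472] 700
[0.62516495 0.29370731 0.04      ]
scene
63 cap [0.4448 0.3292] base [0.446  0.3292] area 1012.0 1103 
53 cap [0.4634 0.1193] base [0.4648 0.1202] area 533.0 617 
33 cap [ 0.4496 -0.0896] base [ 0.4519 -0.0878] area 137.5 196 
43 cap [ 0.4424 -0.3265] base [ 0.4425 -0.3252] area 198.5 245 
seat [0.6322 0.2234] 1123
seat [0.6341 0.134 ] 790
seat [0.6385 0.0447] 620
seat [ 0.6416 -0.042 ] 247
[0.63076472 0.29990685 0.04      ]
```

```bash
cat >> h.py <<'E'
from scipy.spatial.transform import Rotation as Ro
def rel(target):
    s=manip.sense(); R=Ro.from_quat(s['tool_rot']).as_matrix(); d=R.T@(np.array(target)-s['tcp_pos'])
    print('t',round(s['t'],2),'tcp',s['tcp_pos'].round(4),'gap',round(s['finger_gap'],3),'F',s['force'].round(1))
    print('shift cm',(d*100).round(2)); print('ax y,z',R[:,1].round(3),R[:,2].round(3),'x',R[:,0].round(3))
E
python3 - <<'E'
from h import *
rel((.4495,-.090,.13))
E
```

```text
t 0.35 tcp [0.2733 0.5619 0.2311] gap 1.001 F [ 0.3  0.1 -0.3]
shift cm [ 10.13 -50.91  44.36]
ax y,z [ 0.437  0.899 -0.001] [ 0.899 -0.437 -0.   ] x [-0. -0. -1.]
```

```bash
python3 -m jog '{"linear":[[8,-50.9,44.4],[8,-50.9,44.4],[8,-50.9,44.4],[8,-50.9,44.4],[8,-50.9,44.4],[8,-50.9,44.4],[8,-50.9,44.4],[8,-50.9,44.4],[8,-50.9,44.4],[8,-50.9,44.4],[8,-50.9,44.4],[8,-50.9,44.4],[8,-50.9,44.4],[8,-50.9,44.4],[8,-50.9,44.4],[8,-50.9,44.4],[8,-50.9,44.4],[8,-50.9,44.4],[8,-50.9,44.4],[8,-50.9,44.4]],"twist":[1.118,1.118,1.118,1.118,1.118,1.118,1.118,1.118,1.118,1.118,1.118,1.118,1.118,1.118,1.118,1.118,1.118,1.118,1.118,1.118],"claw":[1,1,1,1,1,1,1,1,1,1,1,1,1,1,1,1,1,1,1,1]}' 40
python3 - <<'E'
from h import *
rel((.4495,-.090,.021))
d=manip.snapshot("top"); cv2.imwrite('pics/top1.png',d['pixels'][:,:,::-1])
d=manip.snapshot("wrist"); cv2.imwrite('pics/wr1.png',d['pixels'][:,:,::-1])
E
```

```text
t: 2.02
tcp_pos: [0.4489, -0.0886, 0.1513]
tool_rot: [0.5, 0.501, -0.5, 0.499]
force: [-0.3, -0.5, 0.7]
finger_gap: 0.998
t 2.02 tcp [ 0.4489 -0.0886  0.1513] gap 0.998 F [-0.3 -0.5  0.7]
shift cm [13.03  0.08  0.16]
ax y,z [ 1.     0.001 -0.002] [ 0.001 -1.    -0.001] x [-0.002  0.001 -1.   ]
```

View pics/wr1.png

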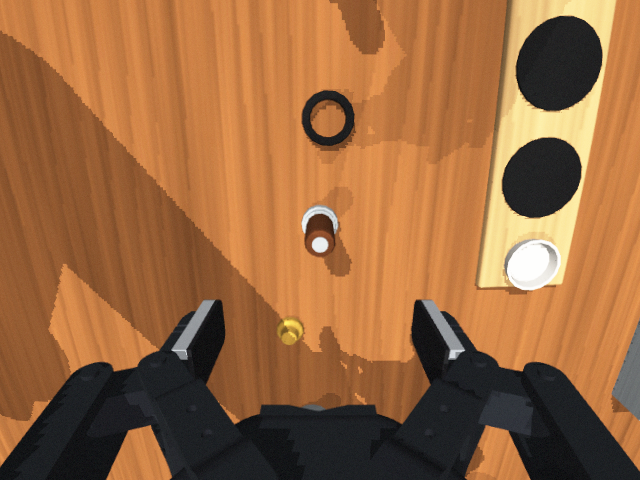

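```bash
python3 - <<'E'
from h import *
d=manip.snapshot("wrist"); print(ray(d,(319.5,244.5),.062))
E
python3 -m jog '{"linear":[[4,0.1,0.15],[8,0.1,0.15],[11,0.1,0.15],[13,0.1,0.15],[13,0.1,0.15],[13,0.1,0.15],[13,0.1,0.15],[13,0.1,0.15],[13,0.1,0.15],[13,0.1,0.15],[13,0.1,0.15],[13,0.1,0.15],[13,0.1,0.15],[13,0.1,0.15]],"twist":[0,0,0,0,0,0,0,0,0,0,0,0,0,0],"claw":[1,1,1,1,1,1,-1,-1,-1,-1,-1,-1,-1,-1]}' 40
```

```text
[ 0.45223319 -0.0905279   0.062     ]
t: 3.33
tcp_pos: [0.4513, -0.0916, 0.0222]
tool_rot: [0.5, 0.499, -0.5, 0.5]
force: [0.6, 1.2, 6.7]
finger_gap: 0.272
```

```bash
python3 -m jog '{"linear":[[-3,0,0],[-6,0,0],[-9,0,0],[-10,0,0],[-10,3,-5],[-10,5,-9],[-10,7,-12.5],[-10,9,-16],[-10,11,-19.5],[-10,13,-23],[-10,15,-26],[-10,16.5,-29],[-10,17.5,-30.5],[-10,17.9,-31.3],[-10,17.9,-31.3],[-10,17.9,-31.3],[-10,17.9,-31.3]],"twist":[0,0,0,0,0,0,0,0,0,0,0,0,0,0,0,0,0],"claw":[-1,-1,-1,-1,-1,-1,-1,-1,-1,-1,-1,-1,-1,-1,-1,-1,-1]}'
python3 - <<'E'
from h import *
rel((.630,.222,.038))
for n in('top','wrist'):
    d=manip.snapshot(n); cv2.imwrite(f'pics/{n}2.png',d['pixels'][:,:,::-1])
E
```

```text
t: 4.75
tcp_pos: [0.6286, 0.2198, 0.1209]
tool_rot: [-0.499, -0.5, 0.501, -0.499]
force: [0.3, -0.1, -1.3]
finger_gap: 0.268
t 4.75 tcp [0.6286 0.2198 0.1209] gap 0.268 F [ 0.3 -0.1 -1.3]
shift cm [ 8.29  0.17 -0.23]
ax y,z [ 1.    -0.001 -0.003] [-0.001 -1.     0.001] x [-0.003 -0.001 -1.   ]
```

View pics/wrist2.png

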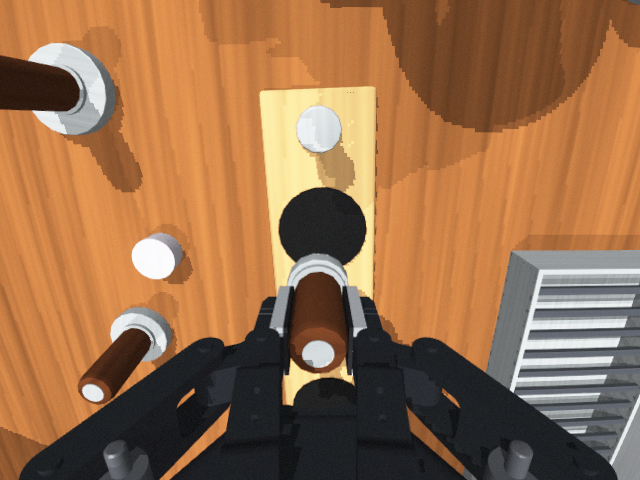

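```bash
python3 -m jog '{"linear":[[3,0.15,-0.1],[5.5,0.15,-0.1],[7.2,0.15,-0.1],[7.9,0.15,-0.1],[8.3,0.15,-0.1],[8.3,0.15,-0.1],[8.3,0.15,-0.1],[8.3,0.15,-0.1],[8.3,0.15,-0.1],[8.3,0.15,-0.1],[8.3,0.15,-0.1],[8.3,0.15,-0.1],[8.3,0.15,-0.1],[5,0.15,-0.1],[1,0.15,-0.1],[-1,0.15,-0.1],[-1,0.15,-0.1]],"twist":[0,0,0,0,0,0,0,0,0,0,0,0,0,0,0,0,0],"claw":[-1,-1,-1,-1,-1,-1,-1,0.6,0.6,0.6,0.6,0.6,0.6,0.6,0.6,0.6,0.6]}'
python3 - <<'E'
from h import *
rel((.4418,-.3265,.13))
for n in('scene','wrist'):
    d=manip.snapshot(n); cv2.imwrite(f'pics/{n}3.png',d['pixels'][:,:,::-1])
E
```

```text
t: 6.27
tcp_pos: [0.6354, 0.2234, 0.1374]
tool_rot: [0.503, 0.498, -0.497, 0.502]
force: [0.2, -0.8, 1.6]
finger_gap: 0.796
t 6.27 tcp [0.6354 0.2234 0.1374] gap 0.796 F [ 0.2 -0.8  1.6]
shift cm [  0.4  -19.38  54.99]
ax y,z [1.    0.    0.011] [ 0.    -1.    -0.002] x [ 0.011  0.002 -1.   ]
```

View pics/scene3.png

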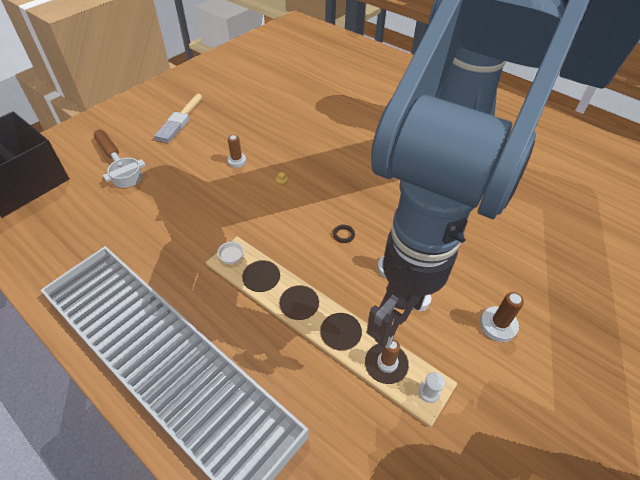

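```bash
python3 - <<'E'
from meas import *
d=manip.snapshot("scene"); tampers(d,{33:(.630,.222)},zb=.015)
E
python3 -m jog '{"linear":[[0,-18.9,54.8],[0,-18.9,54.8],[0,-18.9,54.8],[0,-18.9,54.8],[0,-18.9,54.8],[0,-18.9,54.8],[0,-18.9,54.8],[0,-18.9,54.8],[0,-18.9,54.8],[0,-18.9,54.8],[0,-18.9,54.8],[0,-18.9,54.8],[0,-18.9,54.8],[0,-18.9,54.8],[0,-18.9,54.8],[0,-18.9,54.8],[0,-18.9,54.8],[0,-18.9,54.8],[0,-18.9,54.8]],"twist":[0,0,0,0,0,0,0,0,0,0,0,0,0,0,0,0,0,0,0],"claw":[0.6,0.6,0.6,0.6,0.6,0.6,0.6,0.6,0.6,0.6,0.6,0.6,0.6,0.6,0.6,0.6,0.6,0.6,0.6]}'
python3 - <<'E'
from meas import *
rel((.4418,-.3268,.027))
d=manip.snapshot("top"); tampers(d,{33:(.630,.222),43:(.4418,-.3268)},zb=.015)
cv2.imwrite('pics/top4.png',d['pixels'][:,:,::-1])
d=manip.snapshot("wrist"); cv2.imwrite('pics/wr4.png',d['pixels'][:,:,::-1])
rel((.4418,-.3268,.027))
E
```

```text
33 cap [0.631 0.221] base [0.6336 0.225 ] area 319.5 388 
t: 8.0
tcp_pos: [0.4425, -0.3233, 0.1307]
tool_rot: [0.5, 0.501, -0.499, 0.5]
force: [0.5, -0.3, 0.1]
finger_gap: 0.803
t 8.0 tcp [ 0.4425 -0.3233  0.1307] gap 0.803 F [ 0.5 -0.3  0.1]
shift cm [10.37 -0.06  0.36]
ax y,z [ 1.     0.002 -0.001] [ 0.002 -1.    -0.002] x [-0.001  0.002 -1.   ]
33 cap [0.6318 0.224 ] base [0.6295 0.2232] area 132.5 197 
43 cap [ 0.4407 -0.3232] base [ 0.443  -0.3418] area 37.5 364 same
t 8.1 tcp [ 0.4429 -0.3239  0.1312] gap 0.801 F [-0.5 -0.8 -0.6]
shift cm [10.42 -0.1   0.3 ]
ax y,z [ 1.     0.002 -0.001] [ 0.002 -1.    -0.001] x [-0.001  0.001 -1.   ]
```

View pics/wr4.png

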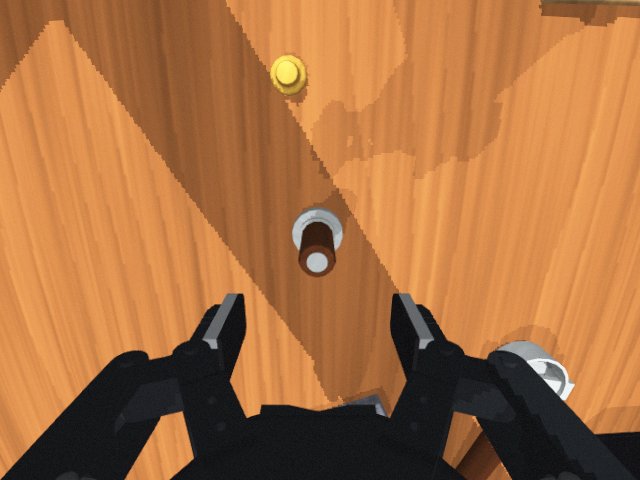

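View pics/top4.png

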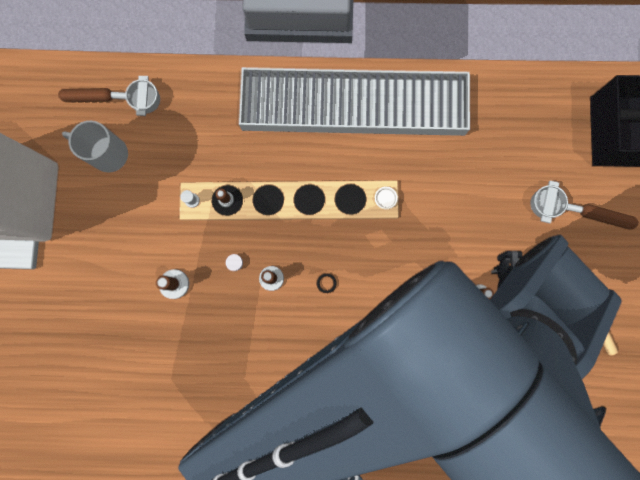

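```bash
python3 -m jog '{"linear":[[4,-0.1,0.3],[7,-0.1,0.3],[9.5,-0.1,0.3],[10.4,-0.1,0.3],[10.4,-0.1,0.3],[10.4,-0.1,0.3],[10.4,-0.1,0.3],[10.4,-0.1,0.3],[10.4,-0.1,0.3],[10.4,-0.1,0.3],[10.4,-0.1,0.3],[10.4,-0.1,0.3],[8,-0.1,0.3],[4,-0.1,0.3],[0,-0.1,0.3],[0,-0.1,0.3],[0,-0.1,0.3],[0,-0.1,0.3]],"twist":[0,0,0,0,0,0,0,0,0,0,0,0,0,0,0,0,0,0],"claw":[0.6,0.6,0.6,0.6,0.6,0.6,-1,-1,-1,-1,-1,-1,-1,-1,-1,-1,-1,-1]}' 40
python3 - <<'E'
from meas import *
rel((.6335,.132,.131))
E
```

```text
t: 9.6
tcp_pos: [0.441, -0.3279, 0.1313]
tool_rot: [0.5, 0.5, -0.5, 0.5]
force: [-0.0, 0.9, -1.3]
finger_gap: 0.295
t 9.6 tcp [ 0.441  -0.3279  0.1313] gap 0.295 F [-0.   0.9 -1.3]
shift cm [ 4.000e-02  1.925e+01 -4.599e+01]
ax y,z [ 1. -0. -0.] [-0. -1. -0.] x [-0.  0. -1.]
```

```bash
python3 -m jog '{"linear":[[0,1,-2],[0,2.5,-5],[0,4,-9],[0,5.5,-12.5],[0,7,-16],[0,8.5,-20],[0,10,-24],[0,11.5,-28],[0,13,-32],[0,14.8,-35.5],[0,16.2,-39],[0,17.5,-42],[0,18.5,-44.3],[0,19,-45.5],[0,19.2,-45.9],[0,19.2,-45.9],[0,19.2,-45.9],[0,19.2,-45.9],[0,19.2,-45.9]],"twist":[0,0,0,0,0,0,0,0,0,0,0,0,0,0,0,0,0,0,0],"claw":[-1,-1,-1,-1,-1,-1,-1,-1,-1,-1,-1,-1,-1,-1,-1,-1,-1,-1,-1]}'
python3 - <<'E'
from meas import *
rel((.6335,.131,.042))
d=manip.snapshot("wrist"); cv2.imwrite('pics/wr5.png',d['pixels'][:,:,::-1])
E
```

```text
t: 11.18
tcp_pos: [0.633, 0.1288, 0.1312]
tool_rot: [-0.5, -0.5, 0.501, -0.499]
force: [0.2, -0.5, -0.3]
finger_gap: 0.293
t 11.18 tcp [0.633  0.1288 0.1312] gap 0.293 F [ 0.2 -0.5 -0.3]
shift cm [ 8.92  0.06 -0.22]
ax y,z [ 1.    -0.002 -0.001] [-0.002 -1.     0.   ] x [-0.001 -0.    -1.   ]
```

View pics/wr5.png

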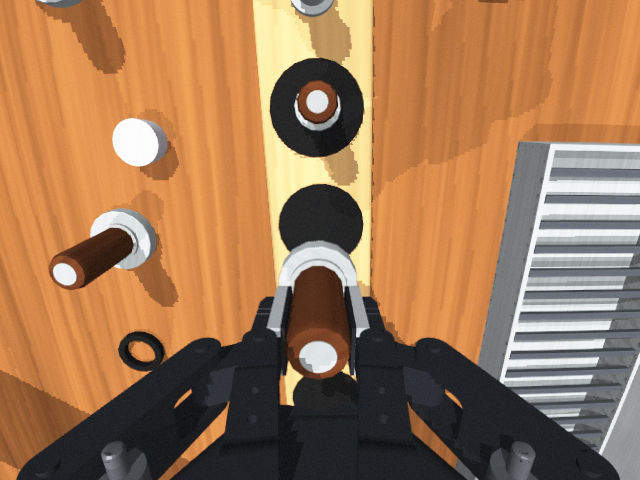

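The 43 hangs upright, held at (318,310), in line with its seat; the 33 stands centred on its own seat at (317,105).

```bash
python3 -m jog '{"linear":[[3,0.1,-0.1],[6,0.1,-0.1],[7.8,0.1,-0.1],[8.5,0.1,-0.1],[8.9,0.1,-0.1],[8.9,0.1,-0.1],[8.9,0.1,-0.1],[8.9,0.1,-0.1],[8.9,0.1,-0.1],[8.9,0.1,-0.1],[8.9,0.1,-0.1],[8.9,0.1,-0.1],[8.9,0.1,-0.1],[5,0.1,-0.1],[1,0.1,-0.1],[0,0.1,-0.1],[0,0.1,-0.1]],"twist":[0,0,0,0,0,0,0,0,0,0,0,0,0,0,0,0,0],"claw":[-1,-1,-1,-1,-1,-1,-1,0.6,0.6,0.6,0.6,0.6,0.6,0.6,0.6,0.6,0.6]}'; python3 -m jog '{"linear":[[0,-5,0.3],[0,-10,0.6],[0,-14,0.9],[0,-16.5,1.1],[0,-17,1.1],[0,-17,1.1],[0,-17,1.1],[0,-17,1.1]],"twist":[0,0,0,0,0,0,0,0],"claw":[0.6,0.6,0.6,0.6,0.6,0.6,0.6,0.6]}'
python3 - <<'E'
from meas import *
rel((.463,.1191,.034))
d=manip.snapshot("scene"); tampers(d,{33:(.631,.222),43:(.6335,.132)},zb=.015)
cv2.imwrite('pics/sc6.png',d['pixels'][:,:,::-1])
d=manip.snapshot("wrist"); cv2.imwrite('pics/wr6.png',d['pixels'][:,:,::-1])
rel((.463,.1191,.034))
E
```

```text
t: 12.65
tcp_pos: [0.6376, 0.1318, 0.1356]
tool_rot: [0.502, 0.498, -0.498, 0.502]
force: [-0.3, -0.7, -0.5]
finger_gap: 0.799
t: 13.32
tcp_pos: [0.4667, 0.1205, 0.1312]
tool_rot: [0.501, 0.499, -0.499, 0.501]
force: [0.3, -0.6, 0.2]
finger_gap: 0.799
t 13.32 tcp [0.4667 0.1205 0.1312] gap 0.799 F [ 0.3 -0.6  0.2]
shift cm [ 9.72 -0.39  0.14]
ax y,z [ 1.    -0.     0.003] [-0. -1. -0.] x [ 0.003  0.    -1.   ]
33 cap [0.6317 0.224 ] base [0.6336 0.225 ] area 319.5 388 
43 cap [0.6343 0.1323] base [0.6356 0.134 ] area 485.0 566 
t 13.42 tcp [0.4666 0.1205 0.1312] gap 0.803 F [ 0.  -0.2 -0.6]
shift cm [ 9.72 -0.38  0.14]
ax y,z [ 1.    -0.     0.002] [-0. -1. -0.] x [ 0.002  0.    -1.   ]
```

View pics/wr6.png

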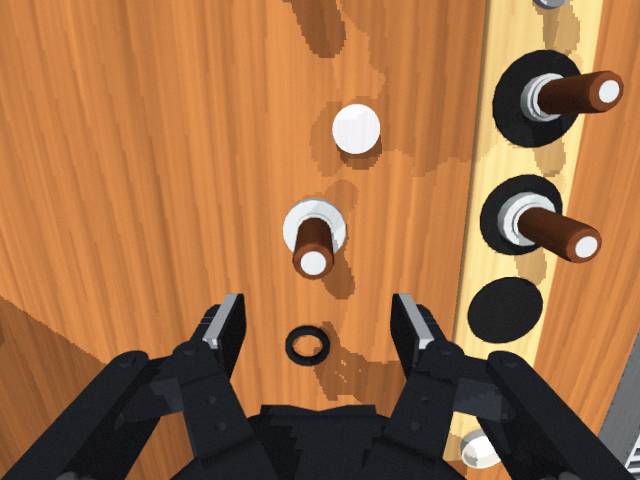

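View pics/sc6.png

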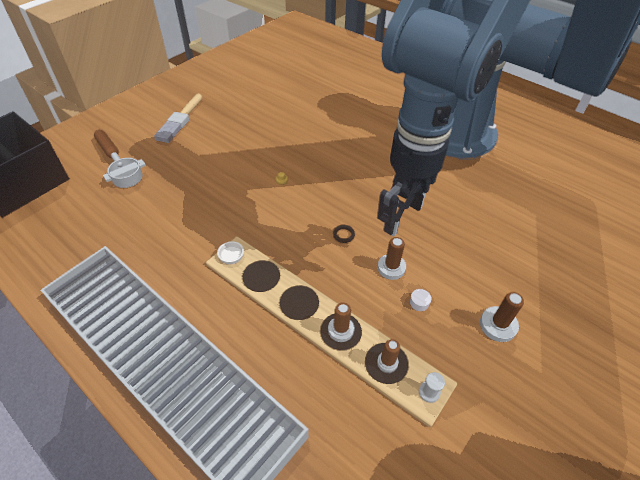

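```bash
python3 -m jog '{"linear":[[4,-0.2,0.1],[7,-0.2,0.1],[9,-0.2,0.1],[9.7,-0.2,0.1],[9.7,-0.2,0.1],[9.7,-0.2,0.1],[9.7,-0.2,0.1],[9.7,-0.2,0.1],[9.7,-0.2,0.1],[9.7,-0.2,0.1],[9.7,-0.2,0.1],[9.7,-0.2,0.1],[7,-0.2,0.1],[3,-0.2,0.1],[-1,-0.2,0.1],[-1,-0.2,0.1],[-1,-0.2,0.1],[-1,-0.2,0.1]],"twist":[0,0,0,0,0,0,0,0,0,0,0,0,0,0,0,0,0,0],"claw":[0.6,0.6,0.6,0.6,0.6,0.6,-1,-1,-1,-1,-1,-1,-1,-1,-1,-1,-1,-1]}' 40
python3 - <<'E'
from meas import *
rel((.637,.042,.141))
E
```

```text
t: 14.92
tcp_pos: [0.4614, 0.1196, 0.1409]
tool_rot: [0.5, 0.5, -0.5, 0.5]
force: [0.2, 0.6, -1.9]
finger_gap: 0.316
t 14.92 tcp [0.4614 0.1196 0.1409] gap 0.316 F [ 0.2  0.6 -1.9]
shift cm [-0.03 17.56  7.76]
ax y,z [ 1.     0.    -0.001] [ 0. -1.  0.] x [-0.001 -0.    -1.   ]
```

```bash
python3 -m jog '{"linear":[[0,2,1],[0,5,2],[0,8,3.5],[0,11,5],[0,14,6],[0,16,7],[0,17.2,7.7],[0,17.5,7.8],[0,17.5,7.8],[0,17.5,7.8],[0,17.5,7.8],[0,17.5,7.8]],"twist":[0,0,0,0,0,0,0,0,0,0,0,0],"claw":[-1,-1,-1,-1,-1,-1,-1,-1,-1,-1,-1,-1]}'
python3 - <<'E'
from meas import *
rel((.637,.042,.049))
d=manip.snapshot("wrist"); cv2.imwrite('pics/wr7.png',d['pixels'][:,:,::-1])
E
```

```text
t: 15.92
tcp_pos: [0.6358, 0.0424, 0.1408]
tool_rot: [0.499, 0.501, -0.5, 0.5]
force: [-0.2, 0.3, -3.4]
finger_gap: 0.315
t 15.92 tcp [0.6358 0.0424 0.1408] gap 0.315 F [-0.2  0.3 -3.4]
shift cm [9.18 0.14 0.05]
ax y,z [ 1.     0.001 -0.002] [ 0.001 -1.    -0.   ] x [-0.002  0.    -1.   ]
```

View pics/wr7.png

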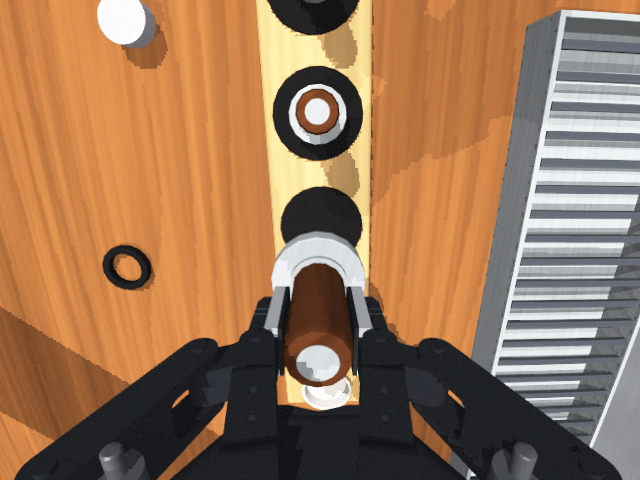

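The 53 hangs upright at (318,300), in line with its empty seat; the 43 stands centred on its seat at (317,112). I'll lower it, release, and go over to the 63.

```bash
python3 -m jog '{"linear":[[3,0.1,0],[6,0.1,0],[8,0.1,0],[8.8,0.1,0],[9.2,0.1,0],[9.2,0.1,0],[9.2,0.1,0],[9.2,0.1,0],[9.2,0.1,0],[9.2,0.1,0],[9.2,0.1,0],[9.2,0.1,0],[9.2,0.1,0],[6,0.1,0],[2,0.1,0],[0,0.1,0],[0,0.1,0]],"twist":[0,0,0,0,0,0,0,0,0,0,0,0,0,0,0,0,0],"claw":[-1,-1,-1,-1,-1,-1,-1,0.6,0.6,0.6,0.6,0.6,0.6,0.6,0.6,0.6,0.6]}'; python3 -m jog '{"linear":[[0,-2,-3],[0,-4,-6],[0,-6,-9],[0,-8,-12],[0,-10,-15],[0,-12,-18],[0,-14,-21],[0,-16,-24],[0,-18,-27],[0,-19.3,-28.7],[0,-19.3,-28.7],[0,-19.3,-28.7],[0,-19.3,-28.7],[0,-19.3,-28.7],[0,-19.3,-28.7]],"twist":[0,0,0,0,0,0,0,0,0,0,0,0,0,0,0],"claw":[0.6,0.6,0.6,0.6,0.6,0.6,0.6,0.6,0.6,0.6,0.6,0.6,0.6,0.6,0.6]}'
python3 - <<'E'
from meas import *
d=manip.snapshot("scene"); tampers(d,{33:(.631,.222),43:(.6335,.132),53:(.637,.042)},zb=.015)
cv2.imwrite('pics/sc8.png',d['pixels'][:,:,::-1])
d=manip.snapshot("top"); tampers(d,{33:(.631,.222),43:(.6335,.132),53:(.637,.042)},zb=.015)
d=manip.snapshot("wrist"); cv2.imwrite('pics/wr8.png',d['pixels'][:,:,::-1])
rel((.4446,.3291,.042))
E
```

```text
t: 17.38
tcp_pos: [0.6423, 0.0413, 0.147]
tool_rot: [0.502, 0.497, -0.497, 0.503]
force: [0.4, -0.5, 0.3]
finger_gap: 0.801
t: 18.63
tcp_pos: [0.4464, 0.3275, 0.1411]
tool_rot: [-0.5, -0.499, 0.501, -0.5]
force: [-0.1, -1.2, 0.6]
finger_gap: 0.799
33 cap [0.6317 0.2239] base [0.6336 0.225 ] area 317.0 388 
43 cap [0.6342 0.1324] base [0.6356 0.134 ] area 482.5 566 
53 cap [0.6388 0.0415] base [0.64   0.0431] area 665.5 751 
33 cap [0.6318 0.224 ] base [0.6294 0.223 ] area 135.0 197 
43 cap [0.6341 0.1323] base [0.6332 0.1319] area 274.5 324 
53 cap [0.6384 0.0411] base [0.6375 0.0415] area 442.5 486 
t 18.78 tcp [0.4462 0.3278 0.1413] gap 0.795 F [-0.3  0.1  0.6]
shift cm [ 9.93 -0.16 -0.13]
ax y,z [ 1.    -0.002  0.   ] [-0.002 -1.     0.   ] x [ 0. -0. -1.]
```

View pics/wr8.png

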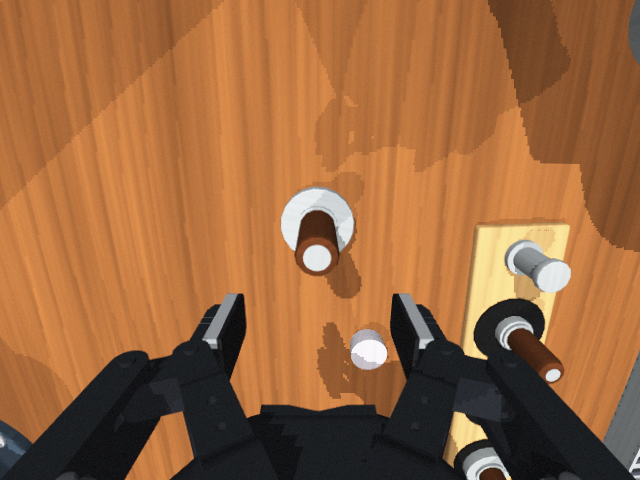

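View pics/sc8.png

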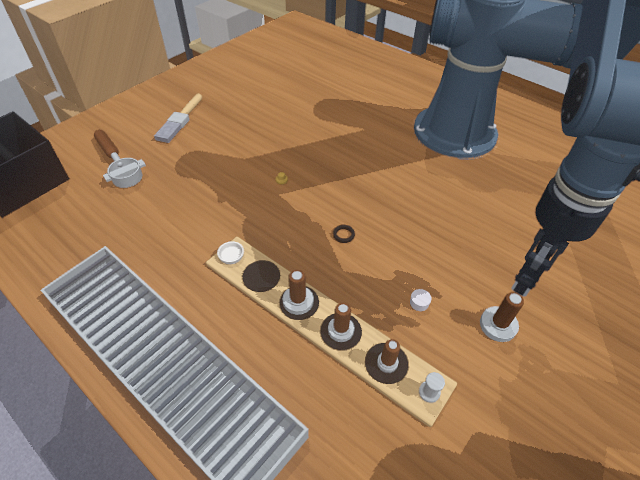

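Three stand on their seats (scene: (388,358), (342,325), (297,295)), each within about 2 mm of centre. The 63 is at (317,230) in the wrist view, centred between the jaws.

```bash
python3 -m jog '{"linear":[[4,-0.1,-0.1],[7,-0.1,-0.1],[9.2,-0.1,-0.1],[9.9,-0.1,-0.1],[9.9,-0.1,-0.1],[9.9,-0.1,-0.1],[9.9,-0.1,-0.1],[9.9,-0.1,-0.1],[9.9,-0.1,-0.1],[9.9,-0.1,-0.1],[9.9,-0.1,-0.1],[9.9,-0.1,-0.1],[7,-0.1,-0.1],[3,-0.1,-0.1],[-1,-0.1,-0.1],[-1,-0.1,-0.1],[-1,-0.1,-0.1],[-1,-0.1,-0.1]],"twist":[0,0,0,0,0,0,0,0,0,0,0,0,0,0,0,0,0,0],"claw":[0.6,0.6,0.6,0.6,0.6,0.6,-1,-1,-1,-1,-1,-1,-1,-1,-1,-1,-1,-1]}' 60
python3 - <<'E'
from meas import *
rel((.640,-.0475,.151))
E
```

```text
t: 20.28
tcp_pos: [0.4433, 0.3291, 0.1507]
tool_rot: [-0.499, -0.5, 0.501, -0.5]
force: [0.1, -0.4, -3.8]
finger_gap: 0.336
t 20.28 tcp [0.4433 0.3291 0.1507] gap 0.336 F [ 0.1 -0.4 -3.8]
shift cm [-0.04 19.67 37.66]
ax y,z [ 1.     0.    -0.002] [ 0.    -1.     0.001] x [-0.002 -0.001 -1.   ]
```

```bash
python3 -m jog '{"linear":[[-2,1,2],[-2,2.5,5],[-2,4,8],[-2,6,11.5],[-2,8,15],[-2,10,19],[-2,12,23],[-2,14,27],[-2,16,30.5],[-2,17.5,33.5],[-2,18.8,36],[-2,19.5,37.3],[-2,19.6,37.6],[-2,19.6,37.6],[-2,19.6,37.6],[-2,19.6,37.6],[-2,19.6,37.6]],"twist":[0,0,0,0,0,0,0,0,0,0,0,0,0,0,0,0,0],"claw":[-1,-1,-1,-1,-1,-1,-1,-1,-1,-1,-1,-1,-1,-1,-1,-1,-1]}'
python3 - <<'E'
from meas import *
rel((.640,-.0475,.057))
d=manip.snapshot("wrist"); cv2.imwrite('pics/wr9.png',d['pixels'][:,:,::-1])
rel((.640,-.0475,.057))
E
```

```text
t: 21.7
tcp_pos: [0.6394, -0.0444, 0.1711]
tool_rot: [0.499, 0.501, -0.5, 0.5]
force: [-0.6, 1.7, -3.8]
finger_gap: 0.333
t 21.7 tcp [ 0.6394 -0.0444  0.1711] gap 0.333 F [-0.6  1.7 -3.8]
shift cm [11.41  0.08  0.32]
ax y,z [ 1.     0.002 -0.002] [ 0.002 -1.    -0.001] x [-0.002  0.001 -1.   ]
t 21.75 tcp [ 0.6397 -0.0446  0.1713] gap 0.332 F [ 0.3  0.1 -3. ]
shift cm [11.43  0.03  0.29]
ax y,z [ 1.     0.002 -0.001] [ 0.002 -1.    -0.   ] x [-0.001  0.    -1.   ]
```

View pics/wr9.png

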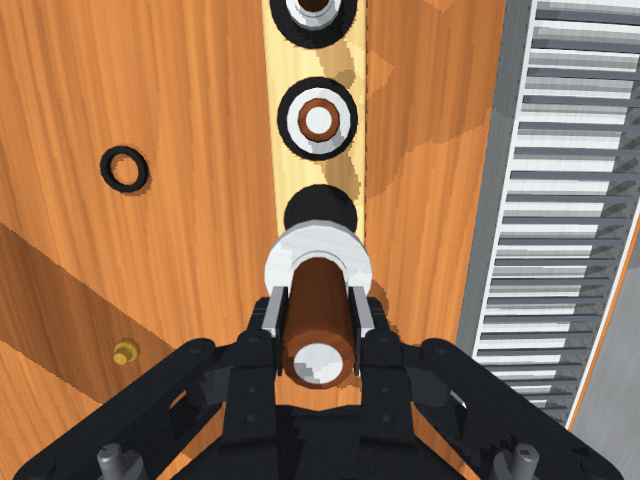

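The 63 is held upright over the last seat, and the 53 is centred on its seat at (318,120).

```bash
python3 -m jog '{"linear":[[3.5,0,0.2],[7,0,0.2],[9.5,0,0.2],[10.6,0,0.2],[11.1,0,0.2],[11.4,0,0.2],[11.4,0,0.2],[11.4,0,0.2],[11.4,0,0.2],[11.4,0,0.2],[11.4,0,0.2],[11.4,0,0.2],[11.4,0,0.2],[11.4,0,0.2],[8,0,0.2],[4,0,0.2],[0,0,0.2],[-3,0,0.2],[-3,0,0.2]],"twist":[0,0,0,0,0,0,0,0,0,0,0,0,0,0,0,0,0,0,0],"claw":[-1,-1,-1,-1,-1,-1,-1,-1,0.6,0.6,0.6,0.6,0.6,0.6,0.6,0.6,0.6,0.6,0.6]}'; python3 -m jog '{"linear":[[0,-4,3],[0,-8,6],[0,-12,9],[0,-16,12],[0,-19,14],[0,-20,15],[0,-20,15],[0,-20,15],[0,-20,15],[0,-20,15],[0,-20,15],[0,-20,15]],"twist":[0,0,0,0,0,0,0,0,0,0,0,0],"claw":[0.6,0.6,0.6,0.6,0.6,0.6,0.6,0.6,0.6,0.6,0.6,0.6]}'
python3 - <<'E'
from meas import *
G={33:(.631,.222),43:(.6335,.132),53:(.637,.042),63:(.640,-.0475)}
d=manip.snapshot("scene"); tampers(d,G,zb=.015)
cv2.imwrite('pics/sc10.png',d['pixels'][:,:,::-1])
d=manip.snapshot("top"); tampers(d,G,zb=.015)
cv2.imwrite('pics/top10.png',d['pixels'][:,:,::-1]); rel((.5,0,.2)); print(np.abs(manip.sense()['qd']).max())
E
```

```text
t: 23.33
tcp_pos: [0.6451, -0.0494, 0.2092]
tool_rot: [0.503, 0.495, -0.497, 0.505]
force: [0.3, -0.6, 0.8]
finger_gap: 0.801
t: 24.33
tcp_pos: [0.4414, -0.1976, 0.2012]
tool_rot: [0.499, 0.501, -0.499, 0.501]
force: [-0.1, 0.3, 0.4]
finger_gap: 0.797
33 cap [0.6317 0.2239] base [0.6336 0.225 ] area 318.5 388 
43 cap [0.6343 0.1325] base [0.6357 0.134 ] area 481.0 566 
53 cap [0.6388 0.0415] base [0.64   0.0431] area 665.0 751 
63 cap [ 0.6417 -0.0495] base [ 0.6424 -0.048 ] area 846.0 931 
33 cap [0.6317 0.224 ] base [0.6298 0.2232] area 139.0 197 
43 cap [0.6341 0.1323] base [0.6333 0.1317] area 277.0 324 
53 cap [0.6384 0.0411] base [0.6379 0.0416] area 447.5 486 
63 cap [ 0.6414 -0.0495] base [ 0.6407 -0.0493] area 647.5 686 
t 24.43 tcp [ 0.4411 -0.1977  0.2012] gap 0.802 F [-0.7 -0.6 -0.1]
shift cm [  0.12   5.93 -19.76]
ax y,z [ 1.     0.002 -0.   ] [ 0.002 -1.    -0.   ] x [-0.  0. -1.]
0.007553607541855384
```

View pics/sc10.png

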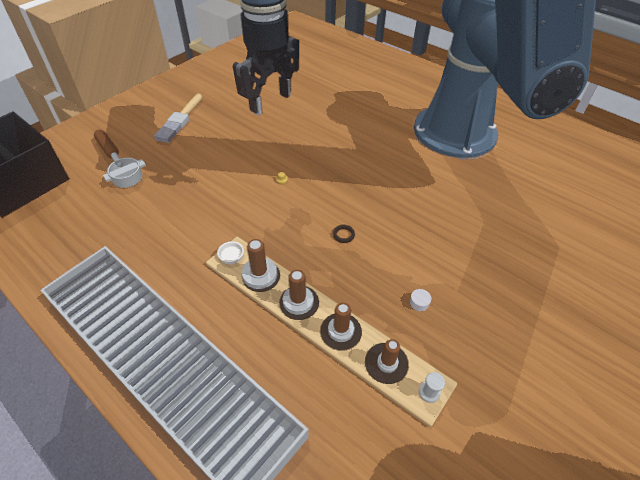

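View pics/top10.png

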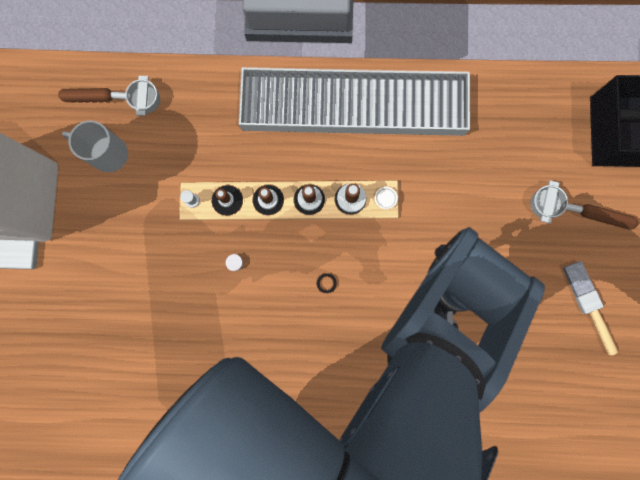

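Both pictures show all four standing in order from the post, smallest first (top view: (225,199), (267,198), (309,196), (351,196)). The arm is clear of everything.

```bash
python3 -c "
from station import manip
manip.sign_off()"
```

```text
the job is handed in; nothing more can be done
```

The four tampers now stand on the seats in order, 33, 43, 53 and 63 mm counting from the steel post. I moved each one by its handle and handed the job in at about 24 s of robot time; the hand-in gave no verdict.

- **Position:** in the last top and scene pictures, the handle tops put every axis within about 3 mm of its seat's centre, against the 14 mm allowed. All four look upright.
- **Robot at hand-in:** the gripper was open and clear of everything, with the arm at rest and no notable force on the tool.
- **Disagreements:** the base-outline positions differed from the handle-top ones by 1–3 mm. The scene-camera seat blobs were cut short, so I set the seat centres from the top camera, where they came out 90 mm apart as specified.
- **Not measured:** I judged tilt and height only by eye and from how well the two cameras agreed.

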